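Lay out the food-sample kit

ROBOT

A 6-joint arm with a two-finger parallel gripper is mounted at the origin on a cart in front of the work surface, level with it; the furniture and walls round the work are solid. World frame = base frame: x ahead of the robot, y to its left, z up, the work surface at z = 0. Lengths are in m, angles in rad, forces in N, time in s.
With the tool pointing down it reaches from about 0.325 to 0.775 m from the base axis. Payload 9.3 kg.
Tool frame: the origin (TCP) lies on the centre line of the jaws, within the pads' length; the fingertips stand 11 mm ahead of it and the grasp point (between the pads) lies 8 mm behind it; z points along the fingers, y is the direction in which the jaws open and shut (so a half turn about z gives the same grasp; the last joint's range is limited). The gripper opens to 85 mm and grips with 20 to 120 N. Pads are 22 mm wide; open, the fingers measure 114 mm over their backs; the gripper's body (76 mm by 85 mm) begins 54 mm behind the grasp point. The pads swing forward as they close: fully open they stand 13 mm farther back than shut.
Start: joints at [-1.315, 0.259, 0.021, 1.334, 0, 1.418], TCP at [0.219, -0.505, 0.242] pointing down, gripper open.
Joint ranges: [-3.04, 3.04], [-0.91, 1.82], [-1.04, 1.36], [-1.92, 1.95], [-1.52, 1.45], [-3.14, 3.14]. Speed limits (rad/s): [2.22, 2.22, 2.79, 3.14, 3.14, 3.14].

INTERFACE

Orientations are given as a unit quaternion [w, x, y, z].
In Python, from station import ctrl, viewer, order, models gives the robot as it stands. The module is installed in compiled form; this text tells all that it offers.
- The arm moves only by the tool drive_tool, never from a script. Its argument "rows" is one flat list of numbers, 7 for each row, row after row: the turn, a rotation vector about the tool's x, y, z in degrees, then the shift along the tool's x, y, z in cm, then the opening, from -1 (shut) to 1 (fully open). A call has 1 to 8 rows; each row shifts and turns the commanded pose from where the row before left it, along the tool's axes as they then stand; what a row does not reach is not made up. A row lasts 1/10 s, in which the tool goes at most 50 mm and 8.59 degrees, less where a joint would pass 70% of its speed; a pose out of reach is approached as far as the arm can. A call is refused whole if a number of a shift passes 5 or a number of a turn 8.59, either way. A call with a gripper value outside its range is refused whole. The fingers move at their own pace and stop on an object; "grip_force" is the grip in N (left out, the last holds). Time passes only in rows, so rows that do not move let the fingers close. It gives the time, the measured TCP pose, the force and the opening at its end, in the units of the state.
- ctrl.sense(): the state, without advancing time (a new reading comes with each control period).
- viewer.capture(name): name is "scene" or "side" or "wrist"; returns a dict with "image" (400x640x3 uint8, red, green, blue), "fx", "fy", "cx", "cy" (pixels), "R" (3x3) and "t" (3): a world point X has camera coordinates R X + t. Camera axes: x right, y down, z forward; pixel columns grow to the right and rows downward; lengths in m; the calibration is good to about 2 mm. A picture is of the moment at which its call begins. There is no depth.
- order.sign_off(): hands the job in, once; it reports no verdict.
Trained networks look in the newest picture that a camera, given by its name, has taken for a name from the list of things; names that differ only in an ending like _2 or _b are one class to them, and where a whole thing is asked for, a point or a joint stands for the part that bears it (a point fixed in the world has none). Each returns a list of dicts, best first, with "p" (0 to 1); they miss things now and then, are a little off and sometimes report something else, mostly with a low value. They report only what shows in the picture. A call takes as long as a camera call. They do not tell look-alikes from the thing itself.
- models.boxes_of(camera, label): "position" ([x, y, z] in m, in world coordinates, good to about 4 mm: the middle of the surface that is visible of it).
- models.spot_point(camera, label): "position" ([x, y, z] in m, in world coordinates, good to about 4 mm: a listed point, or the origin of a listed thing).
The state is a dict: "time": time; "joint_positions": joint angles; "qvel": joint speeds; "joint_efforts": joint torques, N m; "eef_pos": TCP position; "eef_rot": TCP orientation; "wrist_force": force on the tool from outside, world axes, zero at the start; "moment": the same for the moment, N m; "gripper_width": opening from 0.0 (shut) to 1.0 (fully open).
Only numpy, scipy, OpenCV 4.12 (cv2) and the standard library are available. Lean on these libraries where they do the work, as an engineer would, in place of code of your own. Each camera call takes 0.05 s, during which the arm holds its last target. There are 200 camera calls.

TASK

Set the sampling station: find the food-sample kit among the other things on the table and put each piece into its own black tray, the probe thermometer lying in the long tray, the marker pen lying in the shorter oblong tray, the twist timer standing in the round dish and the small lidded sample pot standing in the square tray. Each must rest on its tray's floor inside the rim, the long pieces lying lengthways. Set things down, do not drop them, and leave the open steel cup where it is.

Things in the scene. Friction and masses are not known exactly. Their poses are not given: they have to be found in the camera images.
- thermometer: probe thermometer lying flat: a yellow head 26 mm wide (x), 66 mm long (y), 17 mm high, with a thin straight metal probe of 3.6 mm diameter, centred 8 mm up. 178 mm long along y in all; origin: middle of the total length, at the underside. The head lies from y = +23 to +89 mm, the probe from +23 to -89 mm; the balance point is in the head near y = +54 mm, so grip the head there across x. z up; about 0.05 kg. On the floor of a tray its origin is 4 mm above the table
- marker_pen: marker pen, white barrel with black cap, lying: 17 mm thick, 135 mm long along its y axis. Origin: middle of its length, on the side that faces down at the start (if the pen rolls, this point turns with it). 0.02 kg. Grip it across, near the middle
- marker_mid (a point): point on the marker pen's centre line, at the middle of its length, 8 mm above whatever the pen lies on
- timer: round twist kitchen timer standing upright: white foot of 62 mm diameter up to 18 mm, red cap of 54 mm diameter from there to 36 mm, a white ridge on top to 40 mm. Origin: centre of the underside, z up; about 0.09 kg
- sample_pot: sealed sample pot: small tapered plastic portion pot with brown contents, closed by a flat clear lid; the body is about 48 mm in diameter below the lid, the lid 53 mm in diameter from 30 to 36 mm high, solid to grip. Origin: centre of the underside, z up; about 0.05 kg
- long_tray: fixed black plastic tray, outer 86 (x) x 202 (y) x 10 mm, floor 4 mm thick, rim 3 mm thick with its top 10 mm above the table (6 mm above the tray's floor). Origin: centre of its underside, on the table; z up, y along its length; inside 80 x 196 mm. Home of the thermometer
- short_tray: fixed black plastic tray, outer 86 (x) x 164 (y) x 10 mm, floor 4 mm thick, rim 3 mm thick with its top 10 mm above the table (6 mm above the tray's floor). Origin: centre of its underside, on the table; z up, y along its length; inside 80 x 158 mm. Home of the marker pen
- round_dish: fixed black plastic round dish, 92 mm outer diameter at the rim, about 86 mm inside (82 mm at the floor), floor 4 mm thick, rim top 10 mm above the table. Origin: centre of its underside, on the table; z up. Home of the timer
- square_tray: fixed black plastic tray, outer 74 x 74 x 10 mm, floor 4 mm thick, rim 3 mm thick with its top 10 mm above the table (6 mm above the tray's floor). Origin: centre of its underside, on the table; z up, sides along x and y; inside 68 x 68 mm. Home of the sample pot
- open_cup: bystander, to be left alone: open, empty round steel cup, 68 mm diameter at the mouth, 42 mm high. Origin: centre of the underside, z up
Things that resemble listed ones, but are neither listed nor needed, are in the scene too. Leave any blue or green look-alike of the sample_pot alone. Of the things that look like the timer, the middle-sized one is meant.

How it is judged:
At the end, for the whole second after the job is handed in: Each in its tray, on its floor (height +-4 mm), released, at rest: thermometer and pen within 16 mm of the tray's middle lengthways, 30 mm sideways, 0.3 rad in line; timer upright within 15 mm, pot upright within 19 mm of the centre; open cup moved under 3 cm (x of thermometer in the frame of long_tray between -0.03 and 0.03 m and y of thermometer in the frame of long_tray between -0.016 and 0.016 m and z of thermometer in the frame of long_tray between 0 and 0.008 m and angle between the y axis of thermometer and the y axis of long_tray, either way round below 0.3 rad and angle between each of thermometer, marker_pen's own y axis and vertical above 1.47 rad and x of marker_mid in the frame of short_tray between -0.03 and 0.03 m and y of marker_mid in the frame of short_tray between -0.016 and 0.016 m and z of marker_mid in the frame of short_tray between 0.008 and 0.016 m and angle between the y axis of marker_pen and the y axis of short_tray, either way round below 0.3 rad and horizontal distance between timer and round_dish below 0.015 m and angle between each of timer, sample_pot's own z axis and vertical below 0.08 rad and z of timer in the frame of round_dish between 0 and 0.008 m and horizontal distance between sample_pot and square_tray below 0.019 m and z of sample_pot in the frame of square_tray between 0 and 0.008 m and linear speed of each of thermometer, marker_pen, timer, sample_pot below 0.02 m/s and distance of open_cup from where it was at the start of the episode below 0.03 m); the robot touches nothing.
It fails at once if the open steel cup was shifted by more than 3 cm (distance of open_cup from where it was at the start of the episode above 0.03 m).
It fails at once if the thermometer was dropped or thrown (moving faster than 0.7 m/s while the fingers do not touch it) (linear speed of thermometer above 0.7 m/s and contact force between the fingers and thermometer below 0.01 N).
It fails at once if the marker pen was dropped or thrown (moving faster than 0.7 m/s while the fingers do not touch it) (linear speed of marker_pen above 0.7 m/s and contact force between the fingers and marker_pen below 0.01 N).
It fails at once if the timer was dropped or thrown (moving faster than 0.7 m/s while the fingers do not touch it) (linear speed of timer above 0.7 m/s and contact force between the fingers and timer below 0.01 N).
It fails at once if the sample pot was dropped or thrown (moving faster than 0.7 m/s while the fingers do not touch it) (linear speed of sample_pot above 0.7 m/s and contact force between the fingers and sample_pot below 0.01 N).
It also fails if it takes over 102 s, if anything falls off the work surface, if the arm or the gripper's body presses on something with over 40 N, if the wrist force passes 120 N, or if a joint passes its speed limit or range.

## Working session

There is one attempt and no reset: what is moved stays moved. The work goes in short steps, Python scripts to look and compute and a tool call to move; the robot and the scene stay as the last step left them, time stands still between calls to the robot, and variables do not carry over. Pictures are saved under pics/ and viewed, about 12 in all and at most 16, crops included, and the job is handed in when it is done.

Besides the shell and the picture viewer there is one more tool, called as name(argument=value, ...), one argument or row to a line, values as JSON. drive_tool: Moves the arm, as the interface text tells. Its arguments: {"type":"object","properties":{"rows":{"type":"array","items":{"type":"number"}},"grip_force":{"type":"number"}},"required":["rows"]}

```bash
mkdir -p pics
cat > h.py <<'E'
import numpy as np, cv2
from station import ctrl, viewer, order, models
def snap(cam,fn):
    c=viewer.capture(cam); cv2.imwrite('pics/'+fn,c['image'][:,:,::-1]); return c
def px2w(c,u,v,z):
    R=np.array(c['R']);t=np.array(c['t']);d=R.T@np.array([(u-c['cx'])/c['fx'],(v-c['cy'])/c['fy'],1]);o=-R.T@t
    return o+d*(z-o[2])/d[2]
def w2px(c,X):
    p=np.array(c['R'])@np.array(X)+np.array(c['t']);return np.array([c['fx']*p[0]/p[2]+c['cx'],c['fy']*p[1]/p[2]+c['cy']])
E
python3 - <<'E'
from h import *
for cam in ('scene','side'):
    c=snap(cam,cam+'0.png'); print(cam,-np.array(c['R']).T@c['t'])
    for l in 'thermometer marker_mid marker_pen timer sample_pot long_tray short_tray round_dish square_tray open_cup'.split():
        for d in models.spot_point(cam,l): print(l,np.round(d['position'],3),round(d['p'],2),np.round(w2px(c,d['position'])))
s=ctrl.sense();print(s['eef_pos'],s['eef_rot'],s['time'])
E
```

```text
scene [-0.35045729 -0.71854378  0.6307205 ]
marker_mid [ 0.532 -0.242  0.009] 0.44 [417. 238.]
marker_pen [0.548 0.205 0.003] 0.49 [315. 193.]
timer [0.433 0.008 0.003] 0.49 [333. 223.]
sample_pot [0.685 0.432 0.   ] 0.59 [301. 168.]
sample_pot [0.647 0.349 0.001] 0.59 [308. 175.]
long_tray [ 0.553 -0.004  0.001] 0.79 [360. 211.]
short_tray [0.548 0.203 0.003] 0.59 [316. 193.]
round_dish [ 0.392 -0.256  0.004] 0.9 [393. 262.]
square_tray [ 0.416 -0.136 -0.002] 0.56 [365. 243.]
side [0.45324548 1.10678672 0.89565147]
thermometer [0.404 0.176 0.001] 0.77 [346. 245.]
marker_mid [ 0.534 -0.248  0.008] 0.65 [307. 155.]
marker_pen [ 0.534 -0.245  0.005] 0.57 [307. 156.]
timer [ 0.429  0.006 -0.003] 0.78 [337. 206.]
timer [0.318 0.179 0.001] 0.64 [379. 247.]
timer [ 0.275  0.271 -0.002] 0.61 [397. 274.]
sample_pot [0.643 0.357 0.   ] 0.83 [247. 295.]
sample_pot [0.546 0.39  0.002] 0.63 [286. 307.]
sample_pot [0.681 0.429 0.005] 0.63 [226. 317.]
long_tray [ 0.559 -0.011  0.001] 0.95 [294. 200.]
long_tray [ 0.429  0.007 -0.002] 0.67 [337. 206.]
short_tray [0.553 0.205 0.002] 0.83 [290. 251.]
round_dish [ 0.386 -0.252 -0.   ] 0.81 [350. 158.]
square_tray [ 0.415 -0.136  0.003] 0.64 [342. 177.]
open_cup [0.427 0.35  0.   ] 0.82 [337. 296.]
open_cup [ 0.413 -0.136 -0.001] 0.75 [343. 178.]
open_cup [0.551 0.204 0.001] 0.28 [291. 251.]
[ 0.21861107 -0.50468466  0.24229196] [6.48822987e-06 9.79187124e-01 2.02959543e-01 6.30254324e-06] 1.1
```

Run:
```python
import cv2,numpy as np
a=cv2.imread('pics/side0.png')[120:340,150:470]
cv2.imwrite('pics/side0c.png',cv2.resize(a,None,fx=2.5,fy=2.5,interpolation=cv2.INTER_CUBIC))
a=cv2.imread('pics/scene0.png')[140:300,250:470]
cv2.imwrite('pics/scene0c.png',cv2.resize(a,None,fx=3.5,fy=3.5,interpolation=cv2.INTER_CUBIC))
```

```text
(no output)
```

View pics/side0c.png

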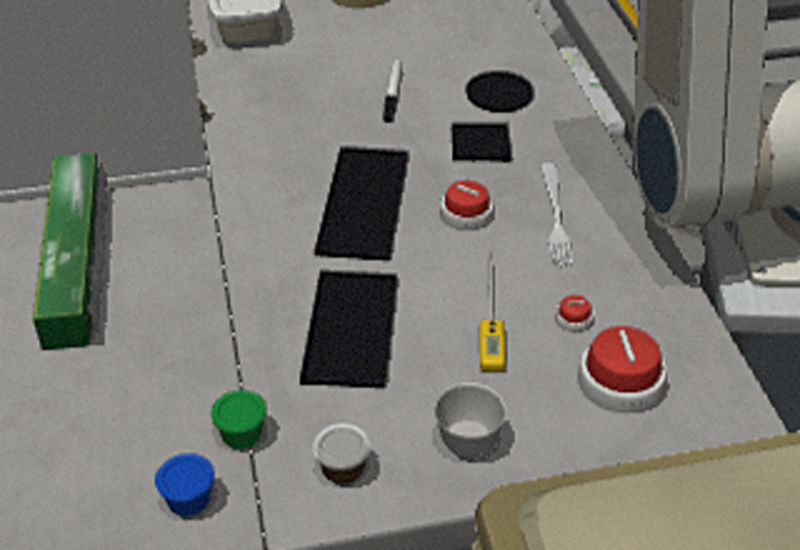

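View pics/scene0c.png

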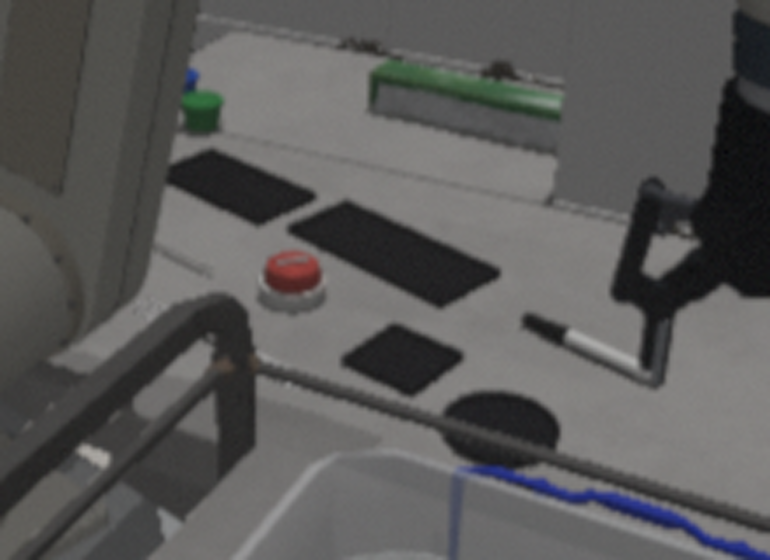

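Candidates (side crop): timers at (467,203), (575,312) and (623,365), of which the middle-sized is the first. Sample pots: brown with clear lid (342,453), against green (240,418) and blue (186,485) look-alikes. Thermometer is at (492,335), pen at (393,90), and the steel cup at (470,420) must be left alone.

Run:
```python
from h import *
c=snap('side','side1.png'); im=c['image']
x0,x1,y0,y1=.22,.74,-.36,.46; S=1000
# top view: rows = x descending, cols = y ascending ; plane z
def top(z):
    W=np.array([[x0,y0],[x1,y0],[x1,y1],[x0,y1]]);P=np.float32([w2px(c,[a,b,z]) for a,b in W])
    Q=np.float32([[(b-y0)*S,(x1-a)*S] for a,b in W])
    return cv2.warpPerspective(im,cv2.getPerspectiveTransform(P,Q),(int((y1-y0)*S),int((x1-x0)*S)),flags=cv2.INTER_CUBIC)
t=top(.008)
def blobs(m,n,amin=200):
    for k in cv2.findContours(m.astype(np.uint8),cv2.RETR_EXTERNAL,cv2.CHAIN_APPROX_NONE)[0]:
        if cv2.contourArea(k)<amin: continue
        (u,v),(w,h),_=cv2.minAreaRect(k); b=cv2.boxPoints(cv2.minAreaRect(k)); 
        e=b[1]-b[0] if np.linalg.norm(b[1]-b[0])>np.linalg.norm(b[2]-b[1]) else b[2]-b[1]
        ang=np.degrees(np.arctan2(e[0],-e[1])) # world angle of long axis from x
        print(n,'xy',round(x1-v/S,3),round(u/S+y0,3),'size',round(w),round(h),'ang',round(ang%180,1))
g=t.max(2).astype(int); sat=g-t.min(2)
blobs(g<60,'dark'); 
r=t.astype(int)
blobs((r[...,0]>120)&(r[...,2]<80)&(r[...,1]>90),'yellow')
blobs((r[...,0]>120)&(r[...,2]<90)&(r[...,1]<80),'red')
blobs(g>190,'white',60)
cv2.imwrite('pics/top.png',t[:,:,::-1][:,:800])
```

```text
dark xy 0.227 -0.158 size 10 61 ang 90.0
dark xy 0.391 -0.249 size 89 98 ang 90.0
dark xy 0.416 -0.131 size 82 73 ang 91.9
dark xy 0.534 -0.199 size 15 60 ang 90.0
dark xy 0.541 0.402 size 28 43 ang 10.8
dark xy 0.552 0.208 size 87 170 ang 88.6
dark xy 0.555 -0.004 size 87 209 ang 86.9
dark xy 0.641 0.363 size 31 42 ang 18.4
yellow xy 0.277 0.383 size 11 116 ang 15.1
yellow xy 0.363 0.406 size 13 39 ang 25.3
yellow xy 0.397 0.436 size 36 49 ang 77.1
yellow xy 0.404 0.225 size 25 68 ang 90.0
red xy 0.267 0.23 size 69 71 ang 47.5
red xy 0.315 0.165 size 31 32 ang 33.7
red xy 0.433 -0.023 size 48 51 ang 63.4
white xy 0.264 0.222 size 41 4 ang 99.2
white xy 0.276 0.268 size 84 49 ang 162.2
white xy 0.327 0.022 size 10 51 ang 90.0
white xy 0.404 0.223 size 21 64 ang 90.0
white xy 0.536 -0.277 size 8 82 ang 90.0
white xy 0.552 0.352 size 18 46 ang 11.3
```

View pics/top.png

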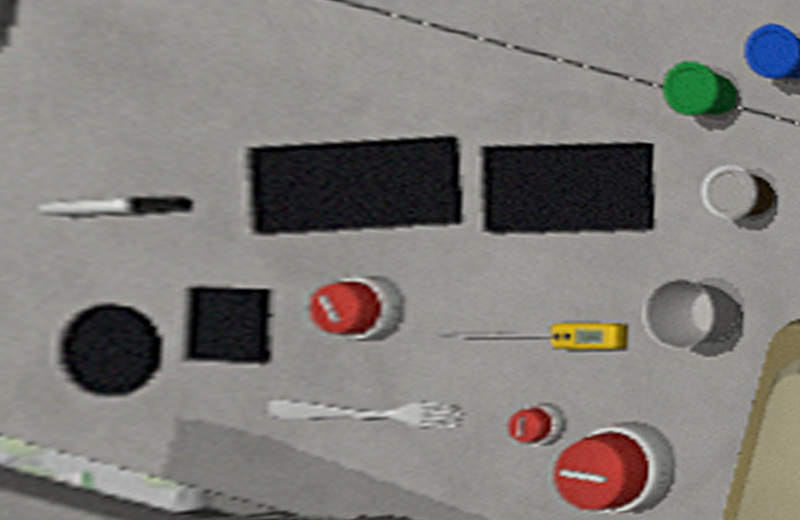

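drive_tool(
  rows=[0,0,-8.5,0,0,0,1,0,0,-8.5,0,0,0,1,0,0,-8.5,0,0,0,1,0,0,-8.5,0,0,0,1,0,0,-8.5,0,0,0,1,0,0,-8.5,0,0,0,1,0,0,-8.5,0,0,0,1,0,0,-7.1,0,0,0,1],
  grip_force=30,
)

```text
time: 1.95
eef_pos: [0.2186, -0.5047, 0.2423]
eef_rot: [0.0, 0.705, 0.709, 0.0]
wrist_force: [0.4, 0.0, -1.0]
gripper_width: 1.002
```

drive_tool(
  rows=[0,0,0,3.1,3.8,0,1,0,0,0,3.1,3.8,0,1,0,0,0,3.1,3.8,0,1,0,0,0,3.1,3.8,0,1,0,0,0,3.1,3.8,0,1,0,0,0,3.1,3.8,0,1,0,0,0,3.1,3.8,0,1,0,0,0,3.1,3.8,0,1],
)

```text
time: 2.75
eef_pos: [0.5239, -0.255, 0.2425]
eef_rot: [0.0, 0.707, 0.707, 0.0]
wrist_force: [-0.4, -1.1, -0.3]
gripper_width: 1.001
```

drive_tool(
  rows=[0,0,0,1.1,1.1,4,0.2,0,0,0,0,0,4,0.2,0,0,0,0,0,0,0.2,0,0,0,0,0,0,0.2],
)

```text
time: 3.15
eef_pos: [0.5334, -0.2457, 0.1629]
eef_rot: [-0.0, 0.707, 0.707, -0.0]
wrist_force: [0.8, -0.4, 1.6]
gripper_width: 0.598
```

```bash
cat >> h.py <<'E'
def look(fn,labels,z):
    c=snap('wrist',fn); s=ctrl.sense(); e=np.array(s['eef_pos']);print('eef',e,'w',s['gripper_width'],'t',s['time'])
    for l in labels:
        for d in models.spot_point('wrist',l): print(l,np.round(d['position'],3),round(d['p'],2),np.round(w2px(c,d['position'])),'d_cm',np.round((np.array(d['position'])-e)*100,1))
    return c
E
python3 - <<'E'
from h import *
look('w1.png',['marker_mid'],0)
E
```

```text
eef [ 0.53388117 -0.24628998  0.16406405] w 0.5967321017911645 t 3.2
marker_mid [ 0.53  -0.241  0.008] 0.88 [313. 177.] d_cm [ -0.4   0.5 -15.6]
```

View pics/w1.png

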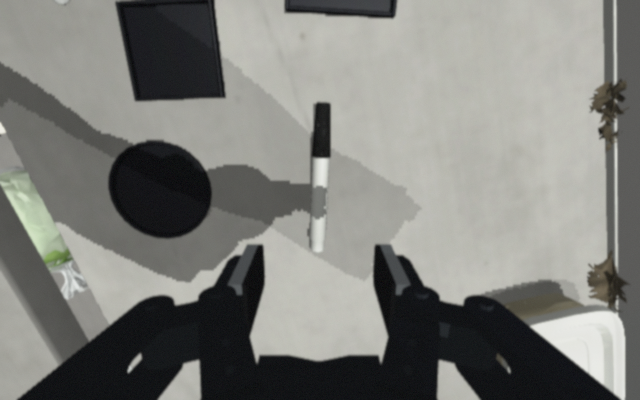

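drive_tool(
  rows=[0,0,0,0.3,-0.3,4,0.2,0,0,0,0,0,4,0.2,0,0,0,0,0,4,0.2,0,0,0,0,0,2.9,0.2,0,0,0,0,0,0,0.2,0,0,0,0,0,0,-1,0,0,0,0,0,0,-1,0,0,0,0,0,0,-1],
)

```text
time: 4.05
eef_pos: [0.5317, -0.2436, 0.0159]
eef_rot: [0.002, 0.707, 0.707, 0.0]
wrist_force: [-0.5, -0.6, 6.0]
gripper_width: 0.166
```

drive_tool(
  rows=[0,0,0,0,0,0,-1,0,0,0,0,0,0,-1,0,0,0,0,0,0,-1],
)

```text
time: 4.35
eef_pos: [0.5317, -0.2436, 0.0159]
eef_rot: [0.002, 0.707, 0.707, 0.0]
wrist_force: [-1.0, 0.3, 6.9]
gripper_width: 0.166
```

drive_tool(
  rows=[0,0,0,0,0,-2,-1,0,0,0,0,0,-4,-1,0,0,0,0,0,-3,-1,0,0,0,4.5,0.4,0,-1,0,0,0,4.5,0.4,0,-1,0,0,0,4.5,0.4,0,-1,0,0,0,4.5,0.4,0,-1,0,0,0,4.5,0.4,0,-1],
)

```text
time: 5.15
eef_pos: [0.5509, -0.0159, 0.1052]
eef_rot: [0.001, 0.707, 0.707, 0.001]
wrist_force: [0.9, -0.0, -0.3]
gripper_width: 0.168
```

drive_tool(
  rows=[0,0,0,4.5,0,0,-1,0,0,0,4.5,0,0,-1,0,0,0,4.5,0,0,-1,0,0,0,4.5,0,0,-1,0,0,0,4.5,0,0,-1,0,0,0,0,0,4,-1,0,0,0,0,0,0,-1],
)

```text
time: 5.85
eef_pos: [0.5482, 0.2084, 0.0611]
eef_rot: [-0.001, 0.706, 0.708, -0.002]
wrist_force: [0.0, -1.2, -0.3]
gripper_width: 0.166
```

Run:
```python
from h import *
c=look('w2.png',['marker_mid','short_tray'],0)
c=snap('side','s2.png')
for l in ['marker_mid','short_tray']:
  for d in models.spot_point('side',l): print(l,np.round(d['position'],3),round(d['p'],2))
a=cv2.imread('pics/s2.png')[150:350,180:420]
b=cv2.resize(a,None,fx=2,fy=2); w=cv2.imread('pics/w2.png'); 
o=np.zeros((800,640,3),np.uint8);o[:400]=w;o[400:,:480]=b
cv2.imwrite('pics/c2.png',cv2.resize(o,(480,600),interpolation=cv2.INTER_AREA))
```

```text
eef [0.54910549 0.20760815 0.06297118] w 0.16684910975274655 t 5.9
marker_mid [0.548 0.209 0.054] 0.95 [313. 258.] d_cm [-0.2  0.2 -0.9]
short_tray [ 0.553  0.207 -0.002] 0.65 [323. 220.] d_cm [ 0.4 -0.1 -6.5]
marker_mid [0.554 0.205 0.054] 0.5
short_tray [0.429 0.008 0.   ] 0.73
short_tray [0.403 0.174 0.001] 0.71
short_tray [ 0.553  0.206 -0.002] 0.65
```

View pics/c2.png

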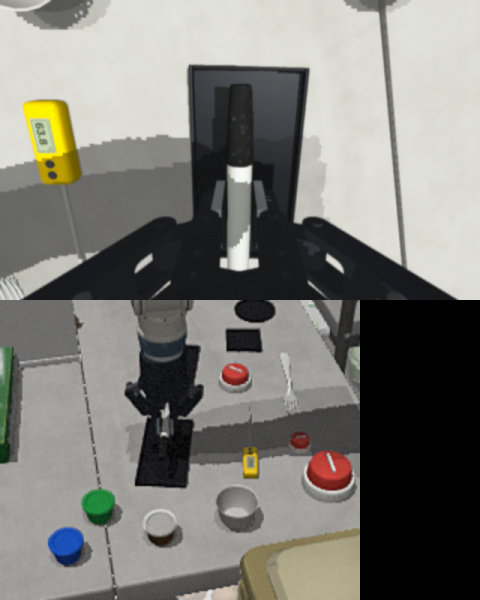

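drive_tool(
  rows=[0,0,0,-0.1,0.3,2,-1,0,0,0,0,0,1.5,-1,0,0,0,0,0,0.85,-1,0,0,0,0,0,0,-1,0,0,0,0,0,0,-0.3,0,0,0,0,0,0,-0.3,0,0,0,0,0,0,-0.3],
)

```text
time: 6.85
eef_pos: [0.5537, 0.2065, 0.0205]
eef_rot: [0.0, 0.707, 0.707, 0.0]
wrist_force: [-0.2, 0.5, -0.1]
gripper_width: 0.346
```

drive_tool(
  rows=[0,0,0,0,0,-2,-0.3,0,0,0,0,0,-4,-0.3,0,0,0,0,0,-4,-0.3,0,0,0,0,0,-4,-0.3,0,0,0,0,-4,0,0,0,0,0,0,-4,0,0,0,0,0,0,-4,0,0,0,0,0,0,-2.5,0,0],
)

```text
time: 7.65
eef_pos: [0.4057, 0.2063, 0.1602]
eef_rot: [-0.0, 0.707, 0.707, 0.0]
wrist_force: [-0.7, -0.3, -0.5]
gripper_width: 0.502
```

Run:
```python
from h import *
c=look('w3.png',['marker_mid','thermometer','short_tray'],0)
c=snap('side','s3.png')
for l in ['marker_mid','thermometer']:
  for d in models.spot_point('side',l): print(l,np.round(d['position'],3),round(d['p'],2))
```

```text
eef [0.40280157 0.20619968 0.16031753] w 0.5030299846163965 t 7.7
marker_mid [0.55  0.205 0.013] 0.91 [481. 185.] d_cm [ 14.7  -0.1 -14.7]
thermometer [0.406 0.172 0.001] 0.97 [317. 216.] d_cm [  0.3  -3.4 -16. ]
marker_mid [0.554 0.206 0.008] 0.47
thermometer [ 0.404  0.174 -0.001] 0.46
```

View pics/w3.png

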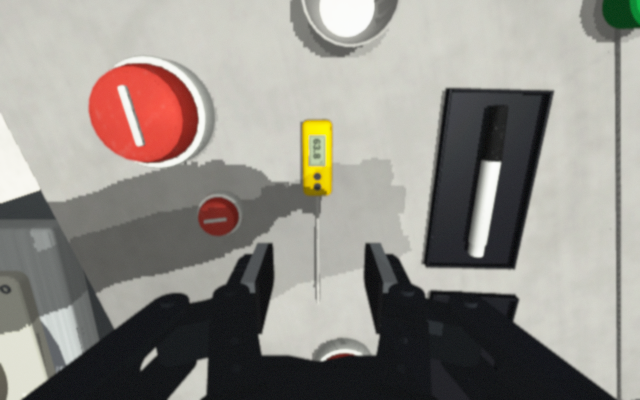

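drive_tool(
  rows=[0,0,0,2.1,0.2,2,0.1,0,0,0,0,0,4,0.1,0,0,0,0,0,4,0.1,0,0,0,0,0,3,0.1,0,0,0,0,0,1.4,0.1,0,0,0,0,0,0,-1,0,0,0,0,0,0,-1,0,0,0,0,0,0,-1],
)

```text
time: 8.8
eef_pos: [0.4113, 0.2276, 0.0166]
eef_rot: [0.0, 0.707, 0.707, 0.001]
wrist_force: [0.1, 0.1, 0.3]
gripper_width: 0.298
```

drive_tool(
  rows=[0,0,0,0,0,0,-1,0,0,0,0,0,0,-1,0,0,0,0,0,-2,-1,0,0,0,0,0,-4,-1,0,0,0,0,0,0,-1],
  grip_force=40,
)

```text
time: 9.3
eef_pos: [0.4126, 0.2282, 0.0801]
eef_rot: [0.002, 0.707, 0.707, 0.003]
wrist_force: [0.9, 0.3, -0.9]
gripper_width: 0.291
```

Run:
```python
from h import *
c=look('w4.png',['thermometer'],0)
c=snap('side','s4.png')
for l in ['thermometer','long_tray']:
  for d in models.spot_point('side',l): print(l,np.round(d['position'],3),round(d['p'],2))
```

```text
eef [0.41181922 0.2279552  0.07812154] w 0.2894084584232959 t 9.35
thermometer [0.411 0.172 0.063] 0.65 [312. 344.] d_cm [-0.1 -5.6 -1.5]
thermometer [0.411 0.175 0.064] 0.63
long_tray [ 0.562 -0.009  0.   ] 0.68
```

View pics/w4.png

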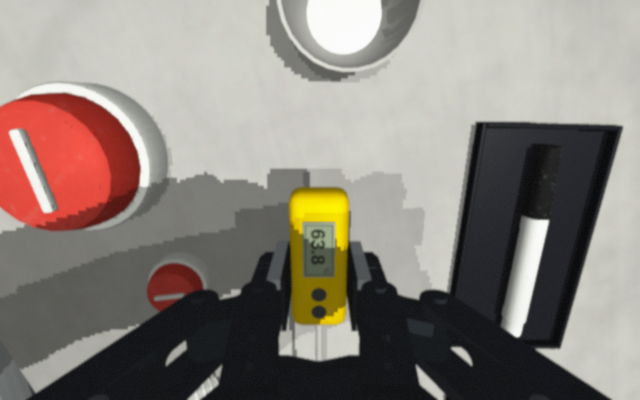

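drive_tool(
  rows=[0,0,0,0,1.5,-3,-1,0,0,0,-2.5,3,0,-1,0,0,0,-3.5,3,0,-1,0,0,0,-4,3,0,-1,0,0,0,-4,3,0,-1,0,0,0,-4,1,0,-1,0,0,0,0,0,0,-1,0,0,0,0,0,0,-1],
)

```text
time: 10.35
eef_pos: [0.555, 0.0465, 0.1044]
eef_rot: [-0.001, 0.708, 0.706, -0.001]
wrist_force: [-0.4, 1.0, -1.0]
gripper_width: 0.29
```

Run:
```python
from h import *
c=look('w5.png',['thermometer','long_tray'],0)
c=snap('side','s5.png')
for l in ['thermometer','long_tray']:
  for d in models.spot_point('side',l): print(l,np.round(d['position'],3),round(d['p'],2))
w=cv2.imread('pics/w5.png'); b=cv2.resize(cv2.imread('pics/s5.png')[120:280,200:456],(640,400))
cv2.imwrite('pics/c5.png',cv2.resize(np.vstack([w,b]),(480,600),interpolation=cv2.INTER_AREA))
# tray corners seen by wrist camera, project expected rectangle
c=viewer.capture('wrist'); im=c['image'].copy()
for th in (0,-3.1):
  a=np.radians(th);Rm=np.array([[np.cos(a),-np.sin(a)],[np.sin(a),np.cos(a)]])
  P=[w2px(c,[*(np.array([.556,-.007])+Rm@np.array([sx*.043,sy*.101])),.01]) for sx,sy in((1,1),(1,-1),(-1,-1),(-1,1))]
  print(th,np.round(P).tolist())
```

```text
eef [0.55474458 0.04750616 0.10474436] w 0.29093842823297833 t 10.4
thermometer [ 0.554 -0.01   0.089] 0.77 [314. 346.] d_cm [-0.1 -5.8 -1.6]
thermometer [ 0.555 -0.006  0.091] 0.63
long_tray [ 0.56  -0.008  0.001] 0.95
0 [[380.0, 139.0], [367.0, 375.0], [267.0, 375.0], [254.0, 139.0]]
-3.1 [[387.0, 143.0], [360.0, 377.0], [261.0, 372.0], [262.0, 136.0]]
```

View pics/c5.png

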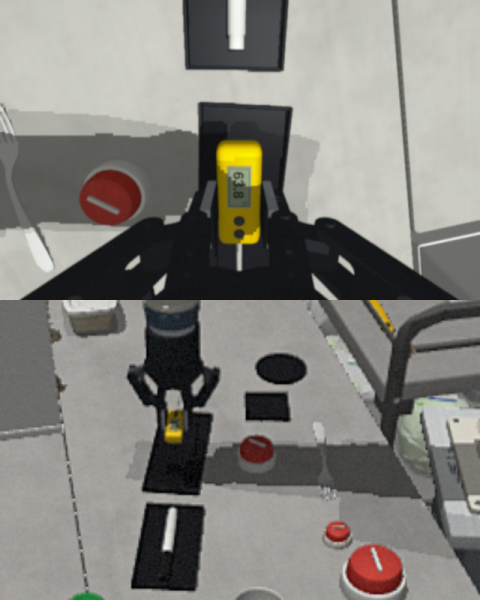

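drive_tool(
  rows=[0,0,0,0.15,0.5,0,-1,0,0,3,0,0,2,-1,0,0,0,0,0,3,-1,0,0,0,0,0,2,-1,0,0,0,0,0,0.8,-1,0,0,0,0,0,0.5,-1,0,0,0,0,0,0,-1,0,0,0,0,0,0,-1],
)

```text
time: 11.5
eef_pos: [0.5611, 0.049, 0.0237]
eef_rot: [0.001, 0.725, 0.689, 0.0]
wrist_force: [-0.2, -0.4, -0.6]
gripper_width: 0.288
```

Run:
```python
from h import *
c=look('w6.png',['thermometer'],0)
c=snap('side','s6.png')
for l in ['thermometer']:
  for d in models.spot_point('side',l): print(l,np.round(d['position'],3),round(d['p'],2))
w=cv2.imread('pics/w6.png'); b=cv2.resize(cv2.imread('pics/s6.png')[160:260,240:400],(640,400),interpolation=cv2.INTER_CUBIC)
cv2.imwrite('pics/c6.png',cv2.resize(np.vstack([w,b]),(480,600),interpolation=cv2.INTER_AREA))
```

```text
eef [0.56104838 0.04896478 0.02374299] w 0.2933361080233847 t 11.55
thermometer [ 0.558 -0.008  0.012] 0.76 [314. 352.] d_cm [-0.3 -5.7 -1.2]
thermometer [ 0.561 -0.003  0.01 ] 0.72
```

View pics/c6.png

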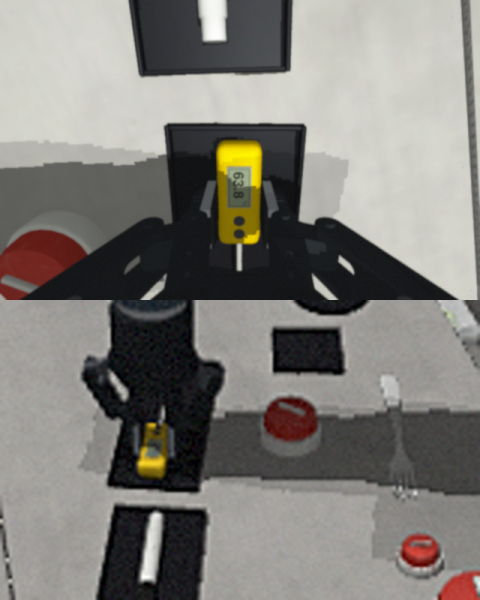

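drive_tool(
  rows=[0,0,0,0,0,0.3,-1,0,0,0,0,0,0,-1,0,0,0,0,0,0,-0.1,0,0,0,0,0,0,-0.1,0,0,0,0,0,0,-0.1],
)

```text
time: 12.2
eef_pos: [0.5605, 0.0489, 0.0198]
eef_rot: [0.0, 0.725, 0.688, 0.0]
wrist_force: [-0.5, -0.3, -0.7]
gripper_width: 0.448
```

drive_tool(
  rows=[0,0,0,0,0,-2,-0.1,0,0,0,0,0,-4,-0.1,0,0,0,0,0,-4,-0.1,0,0,-3,0,0,-4,0.9,0,0,0,-1.2,-4,0,0.9,0,0,0,-2,-4,0,0.9,0,0,0,-1,-5,0,0.9,0,0,0,0,0,0,0.9],
)

```text
time: 13.0
eef_pos: [0.4256, 0.007, 0.1596]
eef_rot: [-0.001, 0.707, 0.707, -0.001]
wrist_force: [0.6, -0.0, -0.2]
gripper_width: 0.95
```

Run:
```python
from h import *
c=look('w7.png',['timer','thermometer'],0)
c=snap('side','s7.png')
for l in ['timer','thermometer']:
  for d in models.spot_point('side',l): print(l,np.round(d['position'],3),round(d['p'],2))
```

```text
eef [0.42888653 0.00691435 0.16022656] w 0.9484858134167734 t 13.05
timer [0.433 0.012 0.002] 0.92 [325. 176.] d_cm [  0.4   0.6 -15.8]
timer [ 0.557 -0.007 -0.001] 0.19 [459. 195.] d_cm [ 12.8  -1.4 -16.1]
thermometer [ 0.556 -0.006  0.004] 0.75 [460. 196.] d_cm [ 12.7  -1.3 -15.6]
timer [0.275 0.269 0.   ] 0.88
timer [ 0.431  0.006 -0.002] 0.73
timer [0.315 0.178 0.001] 0.59
thermometer [ 0.559 -0.004  0.005] 0.75
```

View pics/w7.png

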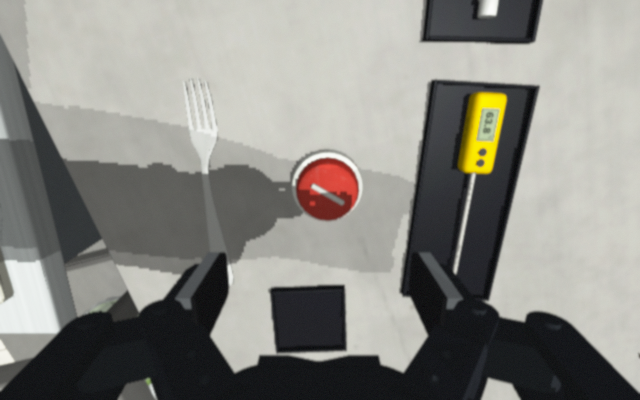

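drive_tool(
  rows=[0,0,0,0.2,0.2,4,0.9,0,0,0,0,0,4,0.9,0,0,0,0,0,4,0.9,0,0,0,0,0,1,0.9,0,0,0,0,0,0,-1,0,0,0,0,0,0,-1,0,0,0,0,0,0,-1,0,0,0,0,0,0,-1],
)

```text
time: 14.1
eef_pos: [0.4347, 0.0089, 0.0313]
eef_rot: [0.001, 0.707, 0.707, 0.001]
wrist_force: [0.1, -0.2, 5.3]
gripper_width: 0.614
```

drive_tool(
  rows=[0,0,0,0,0,0,-1,0,0,0,0,0,-2,-1,0,0,0,0,0,-4,-1,0,0,0,-4,0,0,-1,0,0,0,-5,0,0,-1,0,0,0,-5,0,0,-1,0,0,0,-4,0,0,-1,0,0,0,0,0,0,-1],
)

```text
time: 14.9
eef_pos: [0.4342, -0.1756, 0.0906]
eef_rot: [0.002, 0.709, 0.706, -0.0]
wrist_force: [0.3, 1.1, -0.8]
gripper_width: 0.608
```

Run:
```python
from h import *
c=look('w8.png',['timer','round_dish'],0)
c=snap('side','s8.png')
for l in ['timer','round_dish']:
  for d in models.spot_point('side',l): print(l,np.round(d['position'],3),round(d['p'],2))
w=cv2.imread('pics/w8.png'); b=cv2.resize(cv2.imread('pics/s8.png')[120:260,240:464],(640,400),interpolation=cv2.INTER_CUBIC)
cv2.imwrite('pics/c8.png',cv2.resize(np.vstack([w,b]),(480,600),interpolation=cv2.INTER_AREA))
```

```text
eef [ 0.43356835 -0.17326316  0.09032922] w 0.6159116485964811 t 14.95
timer [ 0.433 -0.175  0.059] 0.66 [313. 237.] d_cm [-0.  -0.2 -3.1]
round_dish [ 0.389 -0.255 -0.001] 0.92 [258. 300.] d_cm [-4.5 -8.1 -9.1]
timer [ 0.432 -0.172  0.055] 0.72
timer [ 0.276  0.27  -0.003] 0.57
timer [0.544 0.39  0.001] 0.57
timer [ 0.315  0.179 -0.   ] 0.54
round_dish [ 0.384 -0.254 -0.   ] 0.73
round_dish [ 0.416 -0.135  0.001] 0.65
```

View pics/c8.png

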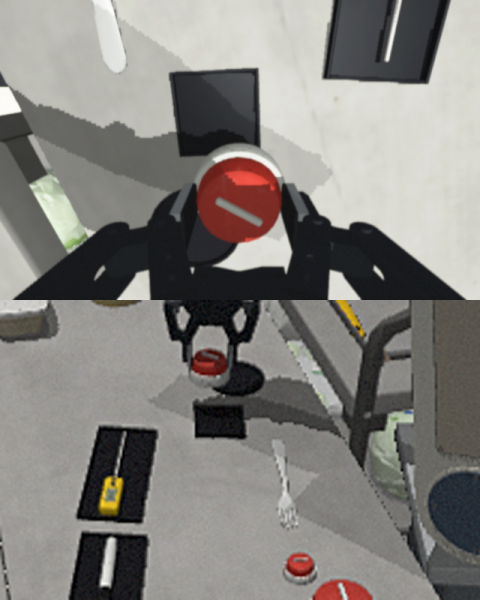

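drive_tool(
  rows=[0,0,0,-4,-2.5,0,-1,0,0,0,-4,-2,0,-1,0,0,0,0,0,0,-1,0,0,0,0,0,2,-1,0,0,0,0,0,2,-1,0,0,0,0,0,1,-1,0,0,0,0,0,0.4,-1,0,0,0,0,0,0,-1],
)

```text
time: 16.0
eef_pos: [0.3887, -0.2502, 0.0359]
eef_rot: [-0.0, 0.707, 0.708, 0.0]
wrist_force: [0.2, 0.4, -0.2]
gripper_width: 0.614
```

Run:
```python
from h import *
c=look('w9.png',['timer','round_dish'],0)
c=snap('side','s9.png')
for l in ['timer','round_dish']:
  for d in models.spot_point('side',l): print(l,np.round(d['position'],3),round(d['p'],2))
w=cv2.imread('pics/w9.png'); b=cv2.resize(cv2.imread('pics/s9.png')[130:190,310:406],(640,400),interpolation=cv2.INTER_CUBIC)
cv2.imwrite('pics/c9.png',cv2.resize(np.vstack([w,b]),(480,600),interpolation=cv2.INTER_AREA))
```

```text
eef [ 0.38891469 -0.25050904  0.03615214] w 0.6115979880738561 t 16.05
timer [ 0.389 -0.249  0.007] 0.75 [315. 238.] d_cm [-0.   0.1 -2.9]
timer [ 0.387 -0.255  0.002] 0.72
timer [ 0.275  0.269 -0.001] 0.6
timer [ 0.314  0.181 -0.   ] 0.47
timer [ 0.561 -0.004  0.003] 0.43
round_dish [ 0.387 -0.252 -0.004] 0.48
```

View pics/c9.png

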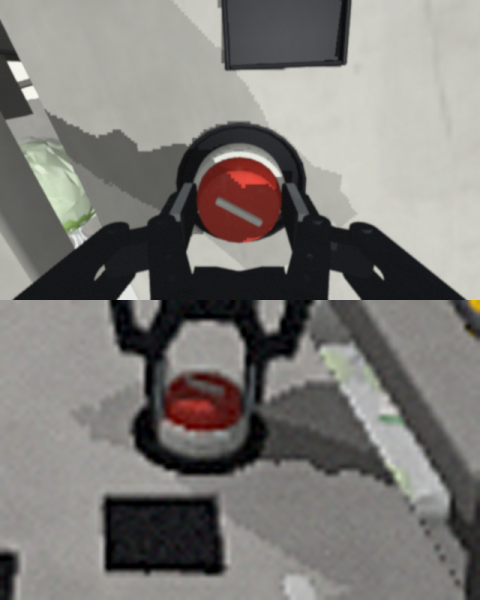

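drive_tool(
  rows=[0,0,0,0,0,0.05,-1,0,0,0,0,0,0,0.7,0,0,0,0,0,0,0.7,0,0,0,0,0,0,0.7,0,0,0,0,0,-2,0.7,0,0,0,0,0,-4,0.7,0,0,0,0,0,-4,0.7,0,0,0,0,0,-4,0.7],
)

```text
time: 17.1
eef_pos: [0.3883, -0.2507, 0.1769]
eef_rot: [-0.0, 0.707, 0.707, -0.0]
wrist_force: [0.8, -0.8, -0.7]
gripper_width: 0.851
```

drive_tool(
  rows=[0,0,0,4.5,1.5,0,0.7,0,0,0,4.5,1.5,0,0.7,0,0,0,4.5,1.5,0,0.7,0,0,0,4.5,1.5,0,0.7,0,0,0,4.5,1.5,0,0.7,0,0,0,4.5,1.5,0,0.7,0,0,0,4.5,1.5,0,0.7,0,0,0,4.5,1.5,0,0.7],
)

```text
time: 17.9
eef_pos: [0.5086, 0.1112, 0.1754]
eef_rot: [0.0, 0.707, 0.707, 0.0]
wrist_force: [0.9, -0.8, 0.3]
gripper_width: 0.853
```

drive_tool(
  rows=[0,0,0,4.5,1,0,0.7,0,0,0,4.5,1,0,0.7,0,0,0,4.5,1,0,0.7,0,0,0,4.5,0.5,0,0.7,0,0,0,4.5,0,0,0.7,0,0,0,4.5,0,0,0.7,0,0,0,0,0,0,0.7,0,0,0,0,0,0,0.7],
)

```text
time: 18.7
eef_pos: [0.5428, 0.38, 0.1745]
eef_rot: [-0.0, 0.706, 0.708, -0.001]
wrist_force: [-0.0, -0.5, 0.4]
gripper_width: 0.849
```

Run:
```python
from h import *
c=look('w10.png',['sample_pot','open_cup'],0)
c=snap('side','s10.png')
for l in ['sample_pot','timer','round_dish','open_cup']:
  for d in models.spot_point('side',l): print(l,np.round(d['position'],3),round(d['p'],2))
w=cv2.imread('pics/w10.png'); b=cv2.resize(cv2.imread('pics/s10.png')[130:290,290:546],(640,400),interpolation=cv2.INTER_CUBIC)
cv2.imwrite('pics/c10.png',cv2.resize(np.vstack([w,b]),(480,600),interpolation=cv2.INTER_AREA))
```

```text
eef [0.54298343 0.37896437 0.17484211] w 0.849376586678433 t 18.75
sample_pot [ 0.648  0.354 -0.003] 0.91 [423. 202.] d_cm [ 10.5  -2.5 -17.8]
sample_pot [0.542 0.389 0.001] 0.89 [315. 167.] d_cm [ -0.1   1.  -17.4]
sample_pot [ 0.68   0.434 -0.006] 0.68 [464. 119.] d_cm [ 13.7   5.5 -18.1]
open_cup [0.427 0.35  0.001] 0.55 [198. 207.] d_cm [-11.6  -2.9 -17.4]
sample_pot [0.684 0.43  0.003] 0.95
sample_pot [ 0.645  0.351 -0.   ] 0.77
sample_pot [0.542 0.39  0.001] 0.72
timer [0.279 0.269 0.   ] 0.91
timer [0.315 0.179 0.002] 0.56
timer [ 0.389 -0.254  0.002] 0.51
round_dish [ 0.386 -0.253 -0.   ] 0.56
round_dish [0.555 0.203 0.007] 0.56
open_cup [ 0.429  0.348 -0.002] 0.88
```

View pics/c10.png

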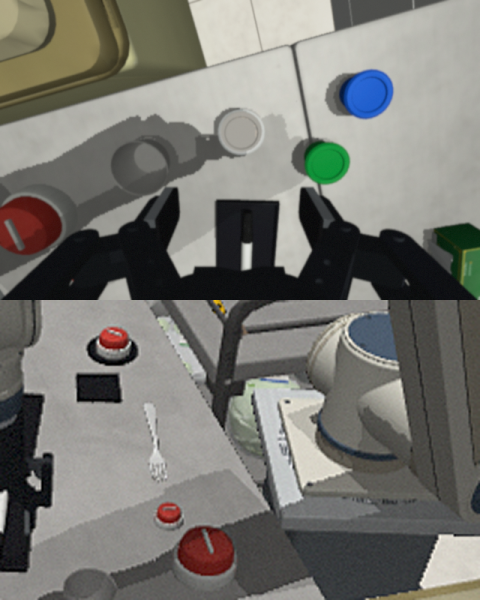

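drive_tool(
  rows=[0,0,0,1.1,0,3,0.7,0,0,0,0,0,4,0.7,0,0,0,0,0,4,0.7,0,0,0,0,0,3,0.7,0,0,0,0,0,1,0.7,0,0,0,0,0,0,-1,0,0,0,0,0,0,-1,0,0,0,0,0,0,-1],
)

```text
time: 19.9
eef_pos: [0.5443, 0.3906, 0.0274]
eef_rot: [0.0, 0.707, 0.707, 0.002]
wrist_force: [0.5, 1.2, -0.2]
gripper_width: 0.6
```

drive_tool(
  rows=[0,0,0,0,0,0,-1,0,0,0,0,0,0,-1,0,0,0,0,0,-2,-1,0,0,0,0,0,-4,-1,0,0,0,0,0,-4,-1,0,0,0,0,0,0,-1],
)

```text
time: 20.5
eef_pos: [0.5454, 0.3914, 0.1318]
eef_rot: [0.001, 0.707, 0.707, 0.005]
wrist_force: [0.5, -0.2, -1.0]
gripper_width: 0.601
```

Run:
```python
from h import *
c=look('w11.png',['sample_pot'],0)
c=snap('side','s11.png')
for l in ['sample_pot','square_tray']:
  for d in models.spot_point('side',l): print(l,np.round(d['position'],3),round(d['p'],2))
w=cv2.imread('pics/w11.png'); b=cv2.resize(cv2.imread('pics/s11.png')[200:340,200:424],(640,400),interpolation=cv2.INTER_CUBIC)
cv2.imwrite('pics/c11.png',cv2.resize(np.vstack([w,b]),(480,600),interpolation=cv2.INTER_AREA))
```

```text
eef [0.54457001 0.39092099 0.12882498] w 0.5974114582453993 t 20.55
sample_pot [0.644 0.356 0.002] 0.9 [430. 230.] d_cm [ 10.   -3.5 -12.7]
sample_pot [ 0.681  0.432 -0.005] 0.83 [481. 139.] d_cm [ 13.6   4.2 -13.4]
sample_pot [0.541 0.39  0.109] 0.57 [306. 248.] d_cm [-0.3 -0.1 -2. ]
sample_pot [0.546 0.388 0.101] 0.92
sample_pot [0.681 0.428 0.003] 0.89
sample_pot [0.648 0.351 0.001] 0.8
square_tray [ 0.414 -0.135 -0.   ] 0.82
```

View pics/c11.png

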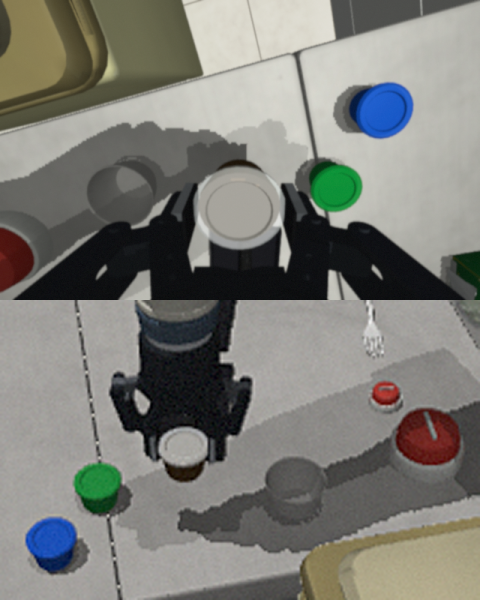

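drive_tool(
  rows=[0,0,0,-2.5,-0.5,0,-1,0,0,0,-4.5,-1,0,-1,0,0,0,-4.5,-1,0,-1,0,0,0,-4.5,-1,0,-1,0,0,0,-4.5,-1,0,-1,0,0,0,-4.5,-1,0,-1,0,0,0,-4.5,-1.5,0,-1,0,0,0,-4.5,-1.5,0,-1],
)

```text
time: 21.55
eef_pos: [0.457, 0.0486, 0.1243]
eef_rot: [-0.001, 0.707, 0.707, -0.001]
wrist_force: [0.3, -0.6, -0.9]
gripper_width: 0.598
```

drive_tool(
  rows=[0,0,0,-4.5,-1.5,0,-1,0,0,0,-4.5,-1.5,0,-1,0,0,0,-4.5,-1.5,0,-1,0,0,0,-3.7,0,0,-1,0,0,0,-2,0,0,-1,0,0,0,0,0,3,-1,0,0,0,0,0,2,-1,0,0,0,0,0,0,-1],
)

```text
time: 22.35
eef_pos: [0.4114, -0.1411, 0.0725]
eef_rot: [-0.003, 0.707, 0.707, -0.001]
wrist_force: [-1.0, 0.4, -0.2]
gripper_width: 0.597
```

Run:
```python
from h import *
c=look('w12.png',['sample_pot','square_tray'],0)
P=[np.round(w2px(c,[.415+a*.037,-.136+.037,.01])) for a in(-1,1)];print(P)
c=snap('side','s12.png')
for l in ['sample_pot','square_tray']:
  for d in models.spot_point('side',l): print(l,np.round(d['position'],3),round(d['p'],2))
w=cv2.imread('pics/w12.png'); b=cv2.resize(cv2.imread('pics/s12.png')[130:230,270:430],(640,400),interpolation=cv2.INTER_CUBIC)
cv2.imwrite('pics/c12.png',cv2.resize(np.vstack([w,b]),(480,600),interpolation=cv2.INTER_AREA))
```

```text
eef [ 0.41228768 -0.14137683  0.07401209] w 0.5938076487465038 t 22.4
sample_pot [ 0.404 -0.143  0.048] 0.55 [301. 247.] d_cm [-0.8 -0.1 -2.6]
square_tray [ 0.415 -0.136 -0.   ] 0.79 [321. 205.] d_cm [ 0.3  0.6 -7.4]
[array([259., 152.]), array([384., 152.])]
sample_pot [0.681 0.431 0.001] 0.69
sample_pot [ 0.647  0.355 -0.   ] 0.63
sample_pot [ 0.414 -0.14   0.048] 0.59
square_tray [ 0.418 -0.132 -0.002] 0.68
```

View pics/c12.png

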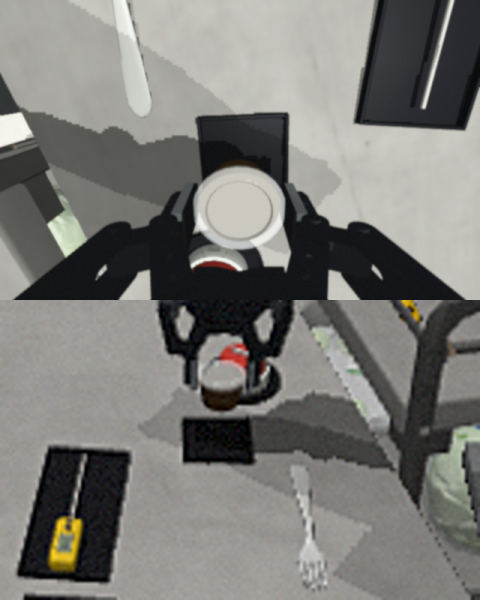

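drive_tool(
  rows=[0,0,0,0.5,0.3,0,-1,0,0,0,0,0,2,-1,0,0,0,0,0,1.5,-1,0,0,0,0,0,0.6,-1,0,0,0,0,0,0,-1,0,0,0,0,0,0,-1],
)

```text
time: 23.25
eef_pos: [0.4168, -0.1369, 0.0348]
eef_rot: [0.0, 0.707, 0.707, 0.0]
wrist_force: [-0.8, 0.5, -0.7]
gripper_width: 0.598
```

Run:
```python
from h import *
c=look('w13.png',['sample_pot'],0)
c=snap('side','s13.png')
for l in ['sample_pot']:
  for d in models.spot_point('side',l): print(l,np.round(d['position'],3),round(d['p'],2))
```

```text
eef [ 0.41693595 -0.13704229  0.0349526 ] w 0.5941538861472244 t 23.3
sample_pot [0.647 0.354 0.002] 0.97
sample_pot [0.682 0.43  0.002] 0.79
sample_pot [ 0.417 -0.14   0.009] 0.7
sample_pot [ 0.559 -0.01   0.001] 0.47
```

drive_tool(
  rows=[0,0,0,0,0,0.2,-1,0,0,0,0,0,0.1,-1,0,0,0,0,0,0,-1],
)

```text
time: 23.75
eef_pos: [0.4164, -0.1369, 0.0312]
eef_rot: [-0.0, 0.707, 0.707, -0.0]
wrist_force: [-0.4, -0.6, -0.2]
gripper_width: 0.595
```

drive_tool(
  rows=[0,0,0,0,0,0.1,-1,0,0,0,0,0,0,-1],
)

```text
time: 23.95
eef_pos: [0.4164, -0.1369, 0.0302]
eef_rot: [-0.0, 0.707, 0.707, -0.0]
wrist_force: [-0.0, -1.0, -0.5]
gripper_width: 0.596
```

drive_tool(
  rows=[0,0,0,0,0,0.1,-1,0,0,0,0,0,0,-1],
)

```text
time: 24.15
eef_pos: [0.4165, -0.1369, 0.0292]
eef_rot: [-0.0, 0.707, 0.707, 0.0]
wrist_force: [0.5, 0.2, -0.7]
gripper_width: 0.596
```

drive_tool(
  rows=[0,0,0,0,0,0.1,-1,0,0,0,0,0,0,-1],
)

```text
time: 24.35
eef_pos: [0.4165, -0.137, 0.029]
eef_rot: [0.0, 0.707, 0.707, 0.0]
wrist_force: [-3.1, 2.4, 13.3]
gripper_width: 0.597
```

Run:
```python
from h import *
c=snap('side','s14.png')
for d in models.spot_point('side','sample_pot'): print(np.round(d['position'],3),round(d['p'],2))
cv2.imwrite('pics/c14.png',cv2.resize(cv2.imread('pics/s14.png')[140:220,290:390],None,fx=6,fy=6,interpolation=cv2.INTER_CUBIC))
```

```text
[0.681 0.432 0.006] 0.89
[ 0.417 -0.138  0.004] 0.78
[ 0.646  0.353 -0.002] 0.6
[ 0.384 -0.254 -0.003] 0.56
```

View pics/c14.png

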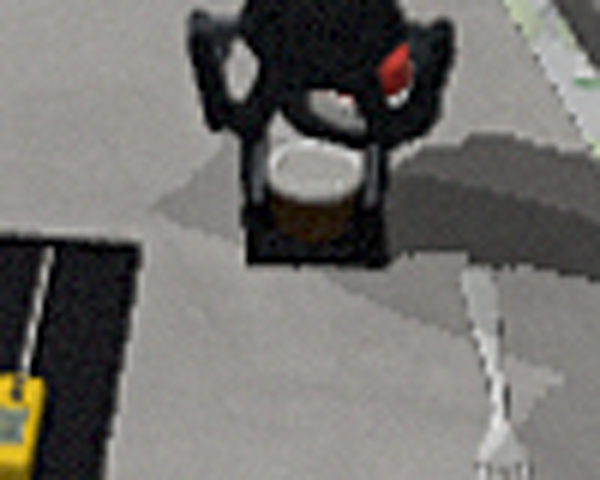

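drive_tool(
  rows=[0,0,0,0,0,-0.1,-1,0,0,0,0,0,0,0.6,0,0,0,0,0,0,0.6,0,0,0,0,0,0,0.6,0,0,0,0,0,-2,0.6,0,0,0,0,0,-4,0.6,0,0,0,0,0,-5,0.6,0,0,0,0,0,-5,0.6],
)

```text
time: 25.25
eef_pos: [0.4159, -0.1366, 0.1908]
eef_rot: [-0.001, 0.707, 0.707, -0.0]
wrist_force: [0.6, -0.6, -0.9]
gripper_width: 0.8
```

drive_tool(
  rows=[0,0,0,0,0,-4,0.6,0,0,0,0,0,0,0.6,0,0,0,0,0,0,0.6],
)

```text
time: 25.55
eef_pos: [0.4167, -0.1371, 0.2298]
eef_rot: [0.001, 0.707, 0.707, 0.0]
wrist_force: [0.4, 0.3, -0.2]
gripper_width: 0.801
```

Run:
```python
from h import *
for cam in ('side','wrist'):
  c=snap(cam,cam+'15.png')
  for l in 'thermometer marker_mid timer round_dish sample_pot square_tray open_cup'.split():
    for d in models.spot_point(cam,l):
      if d['p']>.35: print(cam,l,np.round(d['position'],3),round(d['p'],2))
# pot lid circle and timer checks in wrist picture
c=viewer.capture('wrist'); im=c['image']
top=lambda x,y,z:np.round(w2px(c,[x,y,z]))
g=cv2.cvtColor(im,cv2.COLOR_RGB2GRAY)
k=cv2.HoughCircles(cv2.medianBlur(g,3),cv2.HOUGH_GRADIENT,1,30,param1=120,param2=22,minRadius=18,maxRadius=60)
print(np.round(k[0])[:6] if k is not None else None, 'lid exp',top(.416,-.137,.04),'dish',top(.388,-.253,.01),'tray',top(.415,-.136,.01))
```

```text
side thermometer [ 0.558 -0.006  0.002] 0.51
side marker_mid [0.555 0.204 0.011] 0.79
side timer [ 0.278  0.265 -0.002] 0.72
side timer [ 0.388 -0.254  0.003] 0.65
side timer [0.314 0.181 0.003] 0.49
side round_dish [0.552 0.208 0.006] 0.61
side round_dish [ 0.386 -0.25  -0.   ] 0.42
side sample_pot [0.683 0.432 0.006] 0.98
side sample_pot [ 0.645  0.354 -0.   ] 0.69
side sample_pot [ 0.418 -0.138  0.002] 0.56
side square_tray [ 0.559 -0.011  0.001] 0.75
side square_tray [ 0.414 -0.133 -0.002] 0.7
side open_cup [ 0.425  0.347 -0.004] 0.64
wrist thermometer [ 0.56  -0.006  0.003] 0.73
wrist timer [ 0.386 -0.251  0.005] 0.86
wrist sample_pot [ 0.41  -0.137  0.004] 0.7
wrist open_cup [ 0.556 -0.011  0.001] 0.38
[[318. 174.  27.]
 [296. 260.  37.]] lid exp [316. 174.] dish [293. 264.] tray [315. 167.]
```

```bash
python3 -c "
from h import *
order.sign_off()"
```

```text
the job is handed in; nothing more can be done
```

All four pieces are in their trays, and I handed the job in at about 26 s of the 102 s allowed. The sign-off gave no verdict.

| Piece | Tray | Last measured offset from tray centre |
|---|---|---|
| Thermometer | long | about 1–3 mm (limit 16 mm lengthways, 30 mm sideways) |
| Marker pen | short | about 3 mm |
| Middle-sized timer | round dish | about 2 mm (limit 15 mm) |
| Brown sample pot with clear lid | square | 2–5 mm (limit 19 mm) |

- **Heights:** the measured heights fit each piece resting on its tray floor, within the networks' roughly 4 mm accuracy.
- **Left alone:** the open cup was still within about 4 mm of its first measured position, which is within the same measurement error. I did not touch the look-alikes.
- **Pot placement:** the pot touched down at a tool height of 29 mm, a little below the 31 mm I had expected. It briefly pressed down with about 13 N before I released it. Afterwards its lid circle in the wrist picture was within 2 pixels of where a seated pot should show.
- **Disagreements:** the two cameras differed by up to 8 mm on the pot's x position. The networks also sometimes gave wrong labels, such as reporting a tray as a cup, which I discarded.
- **Not viewed:** I had used all 16 picture views by the end, so the final check of the released pot rests on the measurements alone.

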